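Line up the turned candlesticks by height for oiling

TASK

The four turned candlesticks are ready for oiling. Stand them on the oiling board, one in the middle of each rubber puck, in order of height: the tallest on the puck next to the oil can, then each shorter one in turn, down to the shortest next to the wax tin. Set each one down gently without dropping it, leave them all standing upright and do not knock any candlestick over or shove the oil can or the wax tin out of place.

Things in the scene. Friction and masses are not known exactly. Their poses are not given: they have to be found in the camera images.
- stick_a: the shortest of four turned wooden candlesticks, 70 mm high, 100 g (+-30 %), loose, upright on the bench. All have the same round foot (64 mm across, tapering to the 22 mm stem within 22 mm) and, as the topmost 23 mm, a straight round cup 38 mm across, gripped on its outside, with a candle hole in its top; only stem lengths differ. Origin: centre of underside; z up.
- stick_b: the second shortest of four turned wooden candlesticks, 100 mm high, 120 g (+-30 %), loose, upright on the bench. All have the same round foot (64 mm across, tapering to the 22 mm stem within 22 mm) and, as the topmost 23 mm, a straight round cup 38 mm across, gripped on its outside, with a candle hole in its top; only stem lengths differ. Origin: centre of underside; z up.
- stick_c: the second tallest of four turned wooden candlesticks, 130 mm high, 140 g (+-30 %), loose, upright on the bench. All have the same round foot (64 mm across, tapering to the 22 mm stem within 22 mm) and, as the topmost 23 mm, a straight round cup 38 mm across, gripped on its outside, with a candle hole in its top; only stem lengths differ. Origin: centre of underside; z up.
- stick_d: the tallest of four turned wooden candlesticks, 160 mm high, 160 g (+-30 %), loose, upright on the bench. All have the same round foot (64 mm across, tapering to the 22 mm stem within 22 mm) and, as the topmost 23 mm, a straight round cup 38 mm across, gripped on its outside, with a candle hole in its top; only stem lengths differ. Origin: centre of underside; z up.
- puck_p: one of four alike bench pucks: grey disc, black rubber faces, 76 mm across, 25 mm high, fixed in a row, about 100 mm apart, on a fixed plywood board (12 mm thick, 620 x 115 mm) lying roughly across in front of the robot. The letter does not tell the place in the row. Origin: centre of underside, 12 mm above the bench; top face 25 mm higher; z up.
- puck_q: one of four alike bench pucks: grey disc, black rubber faces, 76 mm across, 25 mm high, fixed in a row, about 100 mm apart, on a fixed plywood board (12 mm thick, 620 x 115 mm) lying roughly across in front of the robot. The letter does not tell the place in the row. Origin: centre of underside, 12 mm above the bench; top face 25 mm higher; z up.
- puck_r: one of four alike bench pucks: grey disc, black rubber faces, 76 mm across, 25 mm high, fixed in a row, about 100 mm apart, on a fixed plywood board (12 mm thick, 620 x 115 mm) lying roughly across in front of the robot. The letter does not tell the place in the row. Origin: centre of underside, 12 mm above the bench; top face 25 mm higher; z up.
- puck_s: one of four alike bench pucks: grey disc, black rubber faces, 76 mm across, 25 mm high, fixed in a row, about 100 mm apart, on a fixed plywood board (12 mm thick, 620 x 115 mm) lying roughly across in front of the robot. The letter does not tell the place in the row. Origin: centre of underside, 12 mm above the bench; top face 25 mm higher; z up.
- oil_can: upright green oblong oil can with a paper label and black screw cap, 66 by 38 mm, 118 mm high overall, loose, 260 g, standing on the oiling board in line with the row, about 115 mm beyond the puck at one end (which end varies). Origin: centre of its underside; x along the 66 mm side, z up.
- wax_tin: low round aluminium wax tin, 82 mm in diameter, 30 mm high, loose, 120 g, standing on the oiling board in line with the row, about 115 mm beyond the puck at the other end. Origin: centre of its underside, z up.
There are look-alikes about, which are no part of the job. What is shaped like the stick_c but purple or yellow is not meant. What is shaped like the stick_d but pink is not meant.

How it is judged:
By the outcome, as a careful person would: the job done as asked, in the order asked, and still so for the second after the job is handed in, with the robot touching nothing.
It also fails if it takes over 93 s, if anything falls off the work surface, if the arm or the gripper's body presses on something with over 40 N, if the wrist force passes 120 N, or if a joint passes its speed limit or range.

ROBOT

A 6-joint arm with a two-finger parallel gripper is mounted at the origin on the work surface. World frame = base frame: x ahead of the robot, y to its left, z up, the work surface at z = 0. Lengths are in mm, angles in rad, forces in N, time in s.
With the tool pointing down it reaches from about 350 to 850 mm from the base axis. Payload 8.1 kg.
Tool frame: the origin (TCP) lies between the finger pads; the fingertips stand arm.finger_overhang ahead of it and the grasp point (between the pads) lies 6 mm ahead of it (arm.finger_overhang is the distance from the TCP to the fingertips, in mm); z points along the fingers, y is the line along which they close (so a half turn about z gives the same grasp; the last joint's range is limited). The gripper opens to 93 mm and grips with 3 to 60 N. Pads are 15 mm wide; open, the fingers measure 128 mm over their backs; the gripper's body (75 mm by 188 mm) begins 65 mm behind the grasp point.
Start: joints at [-1.41, 0.13, 1.488, -0, 1.523, -0.085], TCP at [146.02, -581.965, 243.635] pointing down, gripper open.
Joint ranges: [-2.96, 2.96], [-0.89, 2.26], [0.02, 2.5], [-1.34, 4.48], [0, 2.73], [-2.66, 2.66]. Speed limits (rad/s): [2.39, 2.39, 2.79, 3.14, 3.14, 3.14].

INTERFACE

Orientations are given as a rotation vector (axis times angle).
In Python, from station import arm gives the robot as it stands. The module is installed in compiled form; this text tells all that it offers.
- The arm moves only by the tool servo_tool, never from a script. Its argument "targets" is a list of rows, each an object of numbers: "tx", "ty", "tz": the shift along the tool's x, y, z in units of 40 mm (1.0 is 40 mm); "wx", "wy", "wz": the turn, a rotation vector about the tool's x, y, z in units of 6 degrees (1.0 is 6 degrees); "fingers": the closure, from -1 (fully open) to 1 (shut). A call has 1 to 10 rows; each row shifts and turns the commanded pose from where the row before left it, along the tool's axes as they then stand; what a row does not reach is not made up. A row lasts 1/8 s, in which the tool goes at most 62.5 mm and 10.7 degrees, less where a joint would pass 70% of its speed; a pose out of reach is approached as far as the arm can. A call is refused whole if a number of a shift passes 1 or a number of a turn 1, either way. A call with a gripper value outside its range is refused whole. The fingers move at their own pace and stop on an object; the grip force is fixed at half the most. Time passes only in rows, so rows that do not move let the fingers close. It gives the time, the measured TCP pose, the force, the opening and the grip force at its end, in the units of the state.
- arm.get_state(): the state, without advancing time (a new reading comes with each control period).
- arm.grab_frame(name): name is "side" or "top"; returns the picture (400x640x3 uint8, red, green, blue); there is no depth.
- arm.camera_info(name): a dict with "mtx" (3x3 intrinsics, pixels), "R" (3x3) and "t" (3): a world point X has camera coordinates R X + t. Camera axes: x right, y down, z forward; pixel columns grow to the right and rows downward; lengths in mm; the calibration is good to about 2 mm. A picture is of the moment at which its call begins. camera_info takes no time and is no camera call.
- arm.job_done(): hands the job in; it is judged then, once.
The state is a dict: "time": time; "joint_pos": joint angles; "joint_velocities": joint speeds; "effort": joint torques, N m; "eef_pos": TCP position; "tcp_rot": TCP orientation; "force": force on the tool from outside, world axes, zero at the start; "ft_torque": the same for the moment, N m; "width": finger opening in mm; "grip_force": force on a finger pad.
Only numpy, scipy, OpenCV 4.12 (cv2) and the standard library are available. Lean on these libraries where they do the work, as an engineer would, in place of code of your own. Each camera call takes 0.05 s, during which the arm holds its last target. There are 200 camera calls.

## Working session

There is one attempt and no reset: what is moved stays moved. The work goes in short steps, Python scripts to look and compute and a tool call to move; the robot and the scene stay as the last step left them, time stands still between calls to the robot, and variables do not carry over. Pictures are saved under pics/ and viewed, at most 14 in all, crops included, and the job is handed in when it is done.

Besides the shell and the picture viewer there is one more tool, called after ">>>" in YAML: its name, and indented under it one key for each argument. servo_tool: Moves the arm, as the interface text tells. Its arguments: {"type":"object","properties":{"targets":{"type":"array","items":{"type":"object","properties":{"tx":{"type":"number"},"ty":{"type":"number"},"tz":{"type":"number"},"wx":{"type":"number"},"wy":{"type":"number"},"wz":{"type":"number"},"fingers":{"type":"number"}}}}},"required":["targets"]}

```bash
mkdir -p pics; python3 - <<'E'
from station import arm
import cv2
for n in("side","top"):
    cv2.imwrite(f"pics/{n}0.png",arm.grab_frame(n)[:,:,::-1])
    c=arm.camera_info(n);print(n,c["mtx"].round(1).tolist(),c["R"].round(3).tolist(),c["t"].round(1).tolist())
s=arm.get_state();print(s,arm.finger_overhang)
E
```

```text
side [[371.5, 0.0, 323.8], [0.0, 371.5, 205.2], [0.0, 0.0, 1.0]] [[0.99, -0.141, -0.02], [-0.092, -0.527, -0.845], [0.109, 0.838, -0.535]] [-507.9, 73.4, 729.0]
top [[518.7, 0.0, 313.8], [0.0, 518.7, 198.7], [0.0, 0.0, 1.0]] [[0.029, -1.0, -0.011], [-0.998, -0.029, -0.05], [0.049, 0.013, -0.999]] [8.9, 498.4, 1215.4]
{'time': 0.1, 'joint_pos': array([-1.41040261e+00,  1.31076593e-01,  1.48917774e+00,  1.16329886e-05,
        1.52300818e+00, -8.53759453e-02]), 'joint_velocities': array([-2.00286931e-04, -1.59066512e-03, -1.35507826e-03, -7.80819590e-04,
       -3.69167567e-05,  1.14358394e-03]), 'effort': array([ 1.08938853e-03, -5.61344326e+01, -4.93092799e+01,  7.70883774e-02,
        2.92749074e-02, -3.97149245e-05]), 'eef_pos': array([ 145.94479119, -581.48662552,  242.69368162]), 'tcp_rot': array([-3.11624596e+00, -3.84877734e-01,  8.00819330e-05]), 'force': array([-0.37651032,  1.03217945, -0.64812449]), 'ft_torque': array([-0.01067703,  0.00875078, -0.02421412]), 'grip_force': 0.0, 'width': 92.75105900121255} 25.0
```

View pics/side0.png

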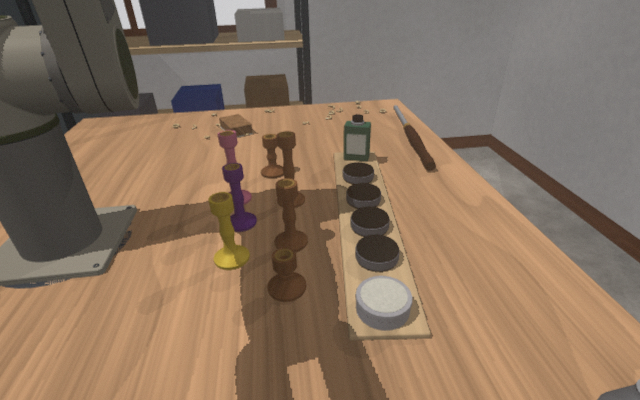

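View pics/top0.png

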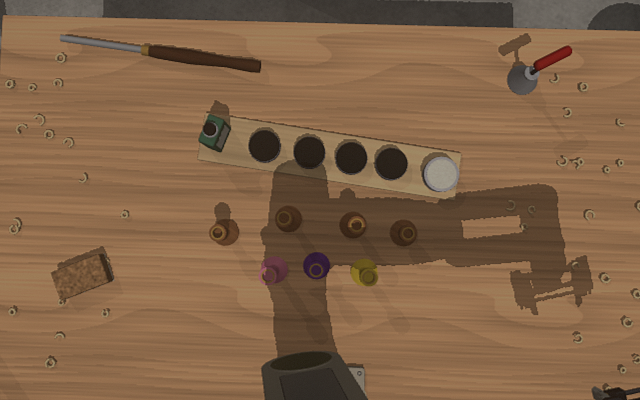

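The side picture shows four brown sticks at (285,272), (289,215), (287,168) and (270,155), with pink, purple and yellow look-alikes at (230,165), (236,195) and (228,230). In the top picture the oil can is at the left (213,130) and the wax tin at the right (440,173). Next I enlarge both.

```bash
python3 - <<'E'
import cv2
a=cv2.imread("pics/side0.png")[110:310,190:430];cv2.imwrite("pics/sc.png",cv2.convertScaleAbs(cv2.resize(a,(720,600),interpolation=cv2.INTER_CUBIC),alpha=1.6))
a=cv2.imread("pics/top0.png")[95:295,195:465];cv2.imwrite("pics/tc.png",cv2.convertScaleAbs(cv2.resize(a,(800,593),interpolation=cv2.INTER_CUBIC),alpha=1.8))
E
```

```text
(no output)
```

View pics/sc.png

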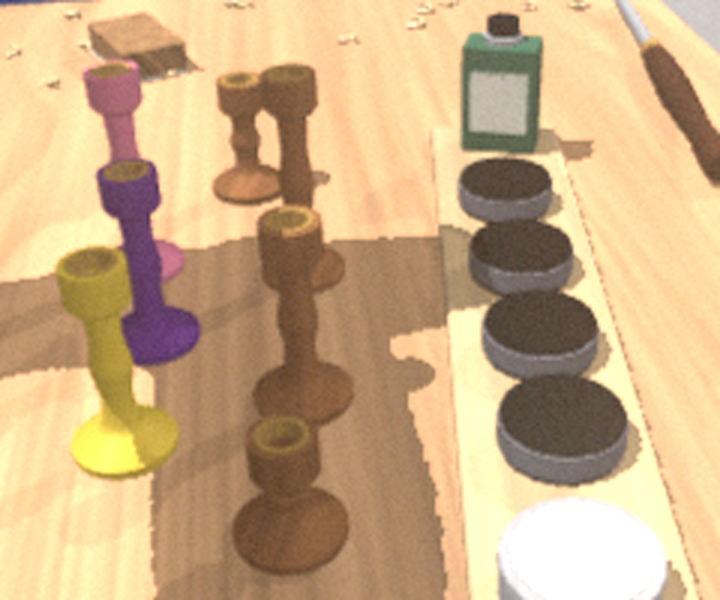

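View pics/tc.png

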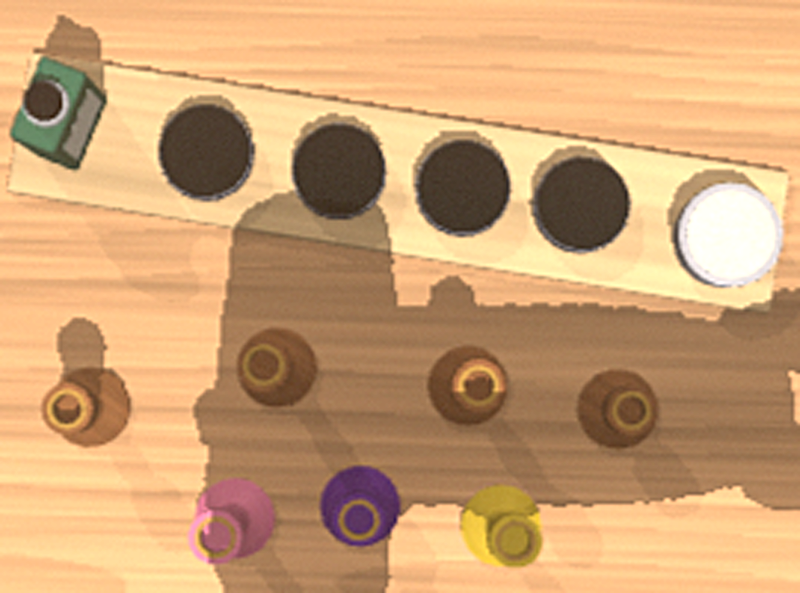

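The four brown sticks are at top-crop cup rings (67,407), (265,366), (479,384) and (630,410), and side-crop cups (241,80), (288,74), (290,221) and (282,435). Pink, purple and yellow are the look-alikes. Puck tops in the top crop are (206,151), (339,169), (463,186) and (581,203). The can is left of the pucks and the tin right. I triangulate these.

```bash
cat > h.py <<'E'
import numpy as np
from station import arm
I={n:arm.camera_info(n) for n in("side","top")}
def plane(n,p,z):
    c=I[n];R,t=np.array(c["R"]),np.array(c["t"]).ravel();o=-R.T@t
    d=R.T@np.linalg.solve(c["mtx"],[p[0],p[1],1]);return (o+d*(z-o[2])/d[2]).round(1)
def tri(ps,pt):
    A=[];b=[]
    for n,p in(("side",ps),("top",pt)):
        c=I[n];P=np.array(c["mtx"])@np.c_[c["R"],np.ravel(c["t"])]
        for k in(0,1):
            r=p[k]*P[2]-P[k];r=r/np.linalg.norm(r[:3]);A.append(r[:3]);b.append(-r[3])
    x=np.linalg.lstsq(np.array(A),np.array(b),rcond=None)[0];return x.round(1),(A@x-b).round(1)
S=lambda u,v:(190+u/3-.33,110+v/3-.33)
T=lambda u,v:(195+u/2.963-.33,95+v/2.963-.33)
E
python3 - <<'E'
from h import *
for s,t,f in zip([(241,80),(288,74),(290,221),(282,435)],[(67,407),(265,366),(479,384),(630,410)],[(90,407),(277,367),(468,385),(618,408)]):
    x,r=tri(S(*s),T(*t));print(x,r,"foot",plane("top",T(*f),3),"cuptop at h",[plane("top",T(*t),h)[:2] for h in(70,100,130,160)])
for t,s in zip([(206,151),(339,169),(463,186),(581,203)],[(505,186),(521,252),(540,325),(562,410)]):print("puck",plane("top",T(*t),37),plane("side",S(*s),37))
print("can",plane("top",T(43,103),118+12),"tin",plane("top",T(730,234),42))
print("decoys",plane("top",T(234,520),3),plane("top",T(360,506),3),plane("top",T(501,527),3))
E
```

```text
[414.3 232.5  97.6] [-0.  0.  0. -0.] foot [412.9 232.6   3. ] cuptop at h [array([413.7, 237.9]), array([414.4, 232. ]), array([415. , 226.1]), array([415.6, 220.2])]
[448.7  82.2 158.6] [ 0.4 -0.  -0.   0.4] foot [449.4  83.2   3. ] cuptop at h [array([449.3,  88.3]), array([449. ,  86.2]), array([448.7,  84.2]), array([448.4,  82.1])]
[439.9 -70.5 128.1] [-0.3  0.   0.  -0.3] foot [439.5 -70.5   3. ] cuptop at h [array([440.4, -74.6]), array([440.3, -72.5]), array([440.2, -70.4]), array([440.1, -68.2])]
[ 424.1 -189.7   67.6] [ 0.1 -0.  -0.   0.1] foot [ 424.6 -191.     3. ] cuptop at h [array([ 424. , -189.3]), array([ 424.4, -184.2]), array([ 424.7, -179.2]), array([ 425.1, -174.1])]
puck [617.4 142.5  37. ] [613.2 123.   37. ]
puck [606.1  37.3  37. ] [602.1  21.2  37. ]
puck [595.3 -60.5  37. ] [593.  -70.5  37. ]
puck [ 584.5 -153.2   37. ] [ 584.3 -156.9   37. ]
can [635.4 252.1 130. ] tin [ 562.9 -269.    42. ]
decoys [326.1 113.8   3. ] [340.3  13.3   3. ] [327.  -99.7   3. ]
```

Heights come out as b=(414,232), d=(449,82), c=(440,-70), a=(424,-190). The side and top readings of the pucks disagree, so I check them by segmentation and an overlay.

```bash
python3 - <<'E'
from h import *
import cv2
im={n:cv2.imread(f"pics/{n}0.png") for n in("side","top")}
def proj(n,X):
    c=I[n];r=cv2.Rodrigues(np.array(c["R"]))[0];return cv2.projectPoints(np.array(X,float).reshape(-1,3),r,np.array(c["t"],float),np.array(c["mtx"]),None)[0].reshape(-1,2)
for n,box in(("top",(105,185,235,410)),("side",(155,275,335,405))):
    y0,y1,x0,x1=box;m=(im[n][y0:y1,x0:x1].max(2)<60).astype(np.uint8)
    k,l,st,ce=cv2.connectedComponentsWithStats(m)
    for i in range(1,k):
        if st[i,4]>120: p=ce[i]+[x0,y0];print(n,p.round(1),st[i,2:],plane(n,p,37))
s=cv2.resize(im["side"],None,fx=5,fy=5,interpolation=cv2.INTER_CUBIC);s=cv2.convertScaleAbs(s,alpha=1.6)
a=np.linspace(0,6.283,60)
for x,y in((617.4,142.5),(606.1,37.3),(595.3,-60.5),(584.5,-153.2)):
  for z,col in((37,(0,255,0)),(12,(0,0,255))):
    q=proj("side",np.c_[x+38*np.cos(a),y+38*np.sin(a),0*a+z]);cv2.polylines(s,[((q+.5)*5).astype(int)],True,col,1)
cv2.imwrite("pics/ov.png",s[750:1350,1600:2150])
E
```

```text
top [264.  145.7] [ 32  32 766] [617.3 142.8  37. ]
top [309.  152.4] [ 31  32 787] [604.4  37.6  37. ]
top [350.8 157.7] [ 32  31 764] [594.7 -60.3  37. ]
top [390.9 163.5] [ 32  32 778] [ 583.8 -153.5   37. ]
side [358.  169.2] [ 29  14 305] [616.1 135.5  37. ]
side [363.  191.6] [ 33  18 452] [603.4  30.   37. ]
side [369.6 217. ] [ 37  22 609] [593.7 -67.1  37. ]
side [375.2 247.5] [ 41  27 735] [ 580.5 -159.6   37. ]
```

View pics/ov.png

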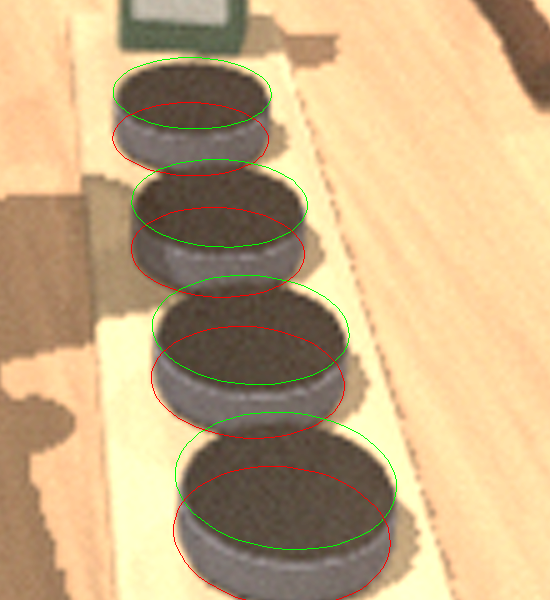

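The top camera is consistent, and the side offset is its roughly 2–3 mm calibration error seen obliquely. Can-to-tin targets are d to puck1 (617,142.7), c to puck2 (604.8,37.5), b to puck3 (594.9,-60.4) and a to puck4 (584,-153.4). I turn the tool so the fingers close along world x.

>>> servo_tool:
  targets:
    - {"wz": -1,"fingers": -1}
    - {"wz": -1,"fingers": -1}
    - {"wz": -1,"fingers": -1}
    - {"wz": -1,"fingers": -1}
    - {"wz": -1,"fingers": -1}
    - {"wz": -1,"fingers": -1}
    - {"wz": -1,"fingers": -1}
    - {"wz": -1,"fingers": -1}
    - {"wz": -1,"fingers": -1}
    - {"wz": -1,"fingers": -1}

```text
validation failed for argument at $.ta...
```

>>> servo_tool:
  targets:
    - {"wz": -1,"fingers": -1}
    - {"wz": -1,"fingers": -1}
    - {"wz": -0.66,"fingers": -1}
    - {"fingers": -1}

```text
validation failed for argument at $.ta...
```

>>> servo_tool:
  targets:
    - {"tx": 0,"ty": 0,"tz": 0,"wx": 0,"wy": 0,"wz": -1,"fingers": -1}
    - {"tx": 0,"ty": 0,"tz": 0,"wx": 0,"wy": 0,"wz": -1,"fingers": -1}
    - {"tx": 0,"ty": 0,"tz": 0,"wx": 0,"wy": 0,"wz": -1,"fingers": -1}
    - {"tx": 0,"ty": 0,"tz": 0,"wx": 0,"wy": 0,"wz": -1,"fingers": -1}
    - {"tx": 0,"ty": 0,"tz": 0,"wx": 0,"wy": 0,"wz": -1,"fingers": -1}
    - {"tx": 0,"ty": 0,"tz": 0,"wx": 0,"wy": 0,"wz": -1,"fingers": -1}

```text
time: 0.85
eef_pos: [145.9, -581.7, 243.0]
tcp_rot: [-2.843, -1.334, -0.0]
force: [-0.3, 0.2, -0.4]
width: 92.7
grip_force: 0.0
```

>>> servo_tool:
  targets:
    - {"tx": 0,"ty": 0,"tz": 0,"wx": 0,"wy": 0,"wz": -1,"fingers": -1}
    - {"tx": 0,"ty": 0,"tz": 0,"wx": 0,"wy": 0,"wz": -1,"fingers": -1}
    - {"tx": 0,"ty": 0,"tz": 0,"wx": 0,"wy": 0,"wz": -1,"fingers": -1}
    - {"tx": 0,"ty": 0,"tz": 0,"wx": 0,"wy": 0,"wz": -1,"fingers": -1}
    - {"tx": 0,"ty": 0,"tz": 0,"wx": 0,"wy": 0,"wz": -1,"fingers": -1}
    - {"tx": 0,"ty": 0,"tz": 0,"wx": 0,"wy": 0,"wz": -1,"fingers": -1}
    - {"tx": 0,"ty": 0,"tz": 0,"wx": 0,"wy": 0,"wz": -0.64,"fingers": -1}
    - {"tx": 0,"ty": 0,"tz": 0,"wx": 0,"wy": 0,"wz": 0,"fingers": -1}

```text
time: 1.85
eef_pos: [146.0, -581.7, 243.1]
tcp_rot: [-2.223, -2.219, -0.001]
force: [-0.6, 0.5, 0.4]
width: 93.0
grip_force: 0.0
```

>>> servo_tool:
  targets:
    - {"tx": 0.83,"ty": 0.378,"tz": 0,"wx": 0,"wy": 0,"wz": 0,"fingers": -1}
    - {"tx": 0.83,"ty": 0.378,"tz": 0,"wx": 0,"wy": 0,"wz": 0,"fingers": -1}
    - {"tx": 0.83,"ty": 0.378,"tz": 0,"wx": 0,"wy": 0,"wz": 0,"fingers": -1}
    - {"tx": 0.83,"ty": 0.378,"tz": 0,"wx": 0,"wy": 0,"wz": 0,"fingers": -1}
    - {"tx": 0.83,"ty": 0.378,"tz": 0,"wx": 0,"wy": 0,"wz": 0,"fingers": -1}
    - {"tx": 0.83,"ty": 0.378,"tz": 0,"wx": 0,"wy": 0,"wz": 0,"fingers": -1}
    - {"tx": 0.83,"ty": 0.378,"tz": 0,"wx": 0,"wy": 0,"wz": 0,"fingers": -1}
    - {"tx": 0.83,"ty": 0.378,"tz": 0,"wx": 0,"wy": 0,"wz": 0,"fingers": -1}
    - {"tx": 0.83,"ty": 0.378,"tz": 0,"wx": 0,"wy": 0,"wz": 0,"fingers": -1}
    - {"tx": 0.83,"ty": 0.378,"tz": 0,"wx": 0,"wy": 0,"wz": 0,"fingers": -1}

```text
time: 3.1
eef_pos: [297.9, -249.0, 243.5]
tcp_rot: [2.225, 2.217, 0.0]
force: [-0.2, -1.5, -0.3]
width: 92.8
grip_force: 0.0
```

>>> servo_tool:
  targets:
    - {"tx": 0.83,"ty": 0.378,"tz": 0,"wx": 0,"wy": 0,"wz": 0,"fingers": -1}
    - {"tx": 0.83,"ty": 0.378,"tz": 0,"wx": 0,"wy": 0,"wz": 0,"fingers": -1}
    - {"tx": 0.83,"ty": 0.378,"tz": 0,"wx": 0,"wy": 0,"wz": 0,"fingers": -1}
    - {"tx": 0.83,"ty": 0.378,"tz": 0,"wx": 0,"wy": 0,"wz": 0,"fingers": -1}
    - {"tx": 0.83,"ty": 0.378,"tz": 0,"wx": 0,"wy": 0,"wz": 0,"fingers": -1}
    - {"tx": 0.83,"ty": 0.378,"tz": 0,"wx": 0,"wy": 0,"wz": 0,"fingers": -1}
    - {"tx": 0.83,"ty": 0.378,"tz": 0,"wx": 0,"wy": 0,"wz": 0,"fingers": -1}
    - {"tx": 0.83,"ty": 0.378,"tz": 0,"wx": 0,"wy": 0,"wz": 0,"fingers": -1}
    - {"tx": 0.83,"ty": 0.378,"tz": 0,"wx": 0,"wy": 0,"wz": 0,"fingers": -1}
    - {"tx": 0,"ty": 0,"tz": 0,"wx": 0,"wy": 0,"wz": 0,"fingers": -1}

```text
time: 4.35
eef_pos: [434.4, 50.3, 243.3]
tcp_rot: [-2.221, -2.221, 0.0]
force: [-0.0, -0.2, -0.3]
width: 93.1
grip_force: 0.0
```

>>> servo_tool:
  targets:
    - {"tx": 0.795,"ty": 0.35,"tz": 0,"wx": 0,"wy": 0,"wz": 0,"fingers": -1}
    - {"tx": 0,"ty": 0,"tz": 0,"wx": 0,"wy": 0,"wz": 0,"fingers": -1}
    - {"tx": 0,"ty": 0,"tz": 0.5,"wx": 0,"wy": 0,"wz": 0,"fingers": -1}
    - {"tx": 0,"ty": 0,"tz": 0.5,"wx": 0,"wy": 0,"wz": 0,"fingers": -1}
    - {"tx": 0,"ty": 0,"tz": 0.5,"wx": 0,"wy": 0,"wz": 0,"fingers": -1}
    - {"tx": 0,"ty": 0,"tz": 0.4,"wx": 0,"wy": 0,"wz": 0,"fingers": -1}
    - {"tx": 0,"ty": 0,"tz": 0.3,"wx": 0,"wy": 0,"wz": 0,"fingers": -1}
    - {"tx": 0,"ty": 0,"tz": 0,"wx": 0,"wy": 0,"wz": 0,"fingers": -1}

```text
time: 5.35
eef_pos: [447.5, 79.9, 154.8]
tcp_rot: [-2.223, -2.219, 0.002]
force: [-0.3, -0.1, -0.3]
width: 93.0
grip_force: 0.0
```

```bash
python3 - <<'E'
from station import arm
import cv2
a=cv2.hconcat([cv2.resize(arm.grab_frame("side")[100:250,200:350,::-1],(400,400)),cv2.resize(arm.grab_frame("top")[140:290,210:360,::-1],(400,400))])
cv2.imwrite("pics/g1.png",cv2.convertScaleAbs(a,alpha=1.6))
E
```

```text
(no output)
```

View pics/g1.png

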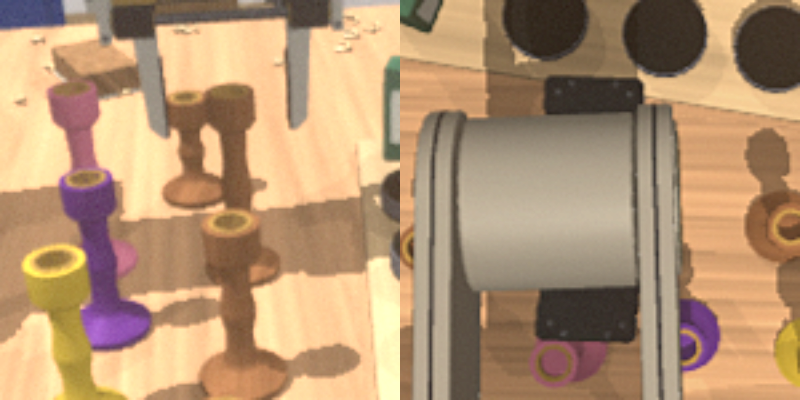

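The fingers straddle the tall stick (side half, cup at (230,95)) and it sits centred. I close on it and lift.

>>> servo_tool:
  targets:
    - {"tx": 0.05,"ty": 0,"tz": 0,"wx": 0,"wy": 0,"wz": 0,"fingers": 0}
    - {"tx": 0,"ty": 0,"tz": 0,"wx": 0,"wy": 0,"wz": 0,"fingers": 0.1}
    - {"tx": 0,"ty": 0,"tz": 0,"wx": 0,"wy": 0,"wz": 0,"fingers": 0.3}
    - {"tx": 0,"ty": 0,"tz": 0,"wx": 0,"wy": 0,"wz": 0,"fingers": 1}
    - {"tx": 0,"ty": 0,"tz": 0,"wx": 0,"wy": 0,"wz": 0,"fingers": 1}
    - {"tx": 0,"ty": 0,"tz": 0,"wx": 0,"wy": 0,"wz": 0,"fingers": 1}

```text
time: 6.2
eef_pos: [448.2, 82.2, 155.7]
tcp_rot: [2.223, 2.22, 0.0]
force: [0.4, 0.8, -0.2]
width: 37.7
grip_force: 10.0
```

>>> servo_tool:
  targets:
    - {"tx": 0,"ty": 0,"tz": 0,"wx": 0,"wy": 0,"wz": 0,"fingers": 1}
    - {"tx": 0,"ty": 0,"tz": -0.3,"wx": 0,"wy": 0,"wz": 0,"fingers": 1}
    - {"tx": 0,"ty": 0,"tz": -0.6,"wx": 0,"wy": 0,"wz": 0,"fingers": 1}
    - {"tx": 0,"ty": 0,"tz": -0.6,"wx": 0,"wy": 0,"wz": 0,"fingers": 1}
    - {"tx": 0,"ty": 0,"tz": 0,"wx": 0,"wy": 0,"wz": 0,"fingers": 1}

```text
time: 6.82
eef_pos: [449.7, 82.3, 218.3]
tcp_rot: [2.221, 2.218, 0.005]
force: [0.2, -1.0, -1.9]
width: 37.5
grip_force: 30.0
```

>>> servo_tool:
  targets:
    - {"tx": 0.1,"ty": 0.3,"tz": 0,"wx": 0,"wy": 0,"wz": 0,"fingers": 1}
    - {"tx": 0.215,"ty": 0.52,"tz": 0,"wx": 0,"wy": 0,"wz": 0,"fingers": 1}
    - {"tx": 0.2,"ty": 0.6,"tz": 0,"wx": 0,"wy": 0,"wz": 0,"fingers": 1}
    - {"tx": 0.2,"ty": 0.6,"tz": 0,"wx": 0,"wy": 0,"wz": 0,"fingers": 1}
    - {"tx": 0.2,"ty": 0.6,"tz": 0,"wx": 0,"wy": 0,"wz": 0,"fingers": 1}
    - {"tx": 0.2,"ty": 0.6,"tz": 0,"wx": 0,"wy": 0,"wz": 0,"fingers": 1}
    - {"tx": 0.2,"ty": 0.5,"tz": 0,"wx": 0,"wy": 0,"wz": 0,"fingers": 1}
    - {"tx": 0.1,"ty": 0.3,"tz": 0,"wx": 0,"wy": 0,"wz": 0,"fingers": 1}
    - {"tx": 0.1,"ty": 0.2,"tz": 0,"wx": 0,"wy": 0,"wz": 0,"fingers": 1}
    - {"tx": 0,"ty": 0,"tz": 0,"wx": 0,"wy": 0,"wz": 0,"fingers": 1}

```text
time: 8.07
eef_pos: [617.1, 142.9, 214.3]
tcp_rot: [-2.222, -2.22, 0.002]
force: [-1.1, -1.0, -0.1]
width: 37.3
grip_force: 30.0
```

```bash
python3 - <<'E'
from station import arm
import cv2
a=cv2.hconcat([cv2.resize(arm.grab_frame("side")[70:220,280:430,::-1],(400,400)),cv2.resize(arm.grab_frame("top")[80:230,190:340,::-1],(400,400))])
cv2.imwrite("pics/g2.png",cv2.convertScaleAbs(a,alpha=1.6));print(arm.get_state()["eef_pos"])
E
```

```text
[616.72882411 142.5967334  215.01826651]
```

View pics/g2.png

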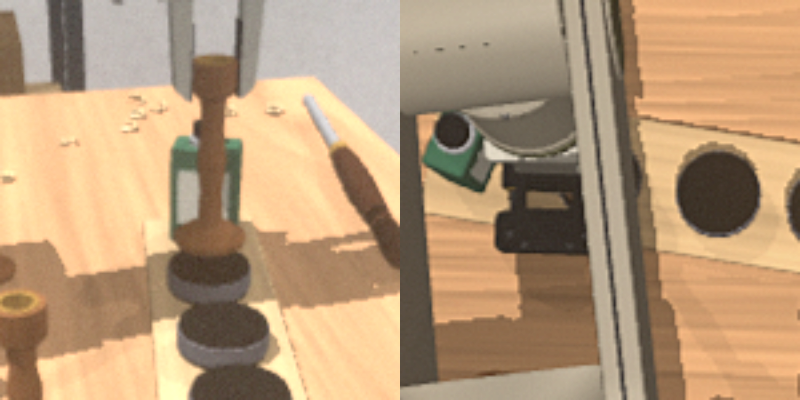

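The stick hangs upright over puck1 (side half, foot (210,235) above puck (210,268)). I lower it slowly.

>>> servo_tool:
  targets:
    - {"tx": 0,"ty": 0,"tz": 0.2,"wx": 0,"wy": 0,"wz": 0,"fingers": 1}
    - {"tx": 0,"ty": 0,"tz": 0.15,"wx": 0,"wy": 0,"wz": 0,"fingers": 1}
    - {"tx": 0,"ty": 0,"tz": 0.08,"wx": 0,"wy": 0,"wz": 0,"fingers": 1}
    - {"tx": 0,"ty": 0,"tz": 0.05,"wx": 0,"wy": 0,"wz": 0,"fingers": 1}
    - {"tx": 0,"ty": 0,"tz": 0,"wx": 0,"wy": 0,"wz": 0,"fingers": 1}

```text
time: 8.8
eef_pos: [617.0, 142.6, 196.3]
tcp_rot: [-2.223, -2.22, 0.0]
force: [0.1, -0.1, -1.3]
width: 37.1
grip_force: 30.0
```

>>> servo_tool:
  targets:
    - {"tx": 0,"ty": 0,"tz": 0.025,"wx": 0,"wy": 0,"wz": 0,"fingers": 1}
    - {"tx": 0,"ty": 0,"tz": 0.025,"wx": 0,"wy": 0,"wz": 0,"fingers": 1}
    - {"tx": 0,"ty": 0,"tz": 0,"wx": 0,"wy": 0,"wz": 0,"fingers": 1}

```text
time: 9.18
eef_pos: [617.0, 142.6, 194.4]
tcp_rot: [-2.223, -2.22, 0.0]
force: [-0.1, 0.1, -0.8]
width: 37.5
grip_force: 30.0
```

>>> servo_tool:
  targets:
    - {"tx": 0,"ty": 0,"tz": 0.025,"wx": 0,"wy": 0,"wz": 0,"fingers": 1}
    - {"tx": 0,"ty": 0,"tz": 0.0,"wx": 0,"wy": 0,"wz": 0,"fingers": 1}

```text
time: 9.43
eef_pos: [617.0, 142.6, 193.3]
tcp_rot: [-2.223, -2.22, 0.0]
force: [0.4, 0.7, -0.5]
width: 37.4
grip_force: 30.0
```

>>> servo_tool:
  targets:
    - {"tx": 0,"ty": 0,"tz": 0.02,"wx": 0,"wy": 0,"wz": 0,"fingers": 1}
    - {"tx": 0,"ty": 0,"tz": 0.0,"wx": 0,"wy": 0,"wz": 0,"fingers": 1}

```text
time: 9.68
eef_pos: [617.1, 142.6, 192.7]
tcp_rot: [2.223, 2.22, 0.0]
force: [-0.6, -1.1, -0.4]
width: 37.4
grip_force: 30.0
```

>>> servo_tool:
  targets:
    - {"tx": 0,"ty": 0,"tz": 0.02,"wx": 0,"wy": 0,"wz": 0,"fingers": 1}
    - {"tx": 0,"ty": 0,"tz": 0.0,"wx": 0,"wy": 0,"wz": 0,"fingers": 1}

```text
time: 9.93
eef_pos: [617.4, 142.7, 192.6]
tcp_rot: [2.223, 2.22, 0.001]
force: [-0.5, 0.4, 4.7]
width: 37.0
grip_force: 30.0
```

>>> servo_tool:
  targets:
    - {"tx": 0,"ty": 0,"tz": 0.02,"wx": 0,"wy": 0,"wz": 0,"fingers": 1}
    - {"tx": 0,"ty": 0,"tz": 0.0,"wx": 0,"wy": 0,"wz": 0,"fingers": 1}

```text
time: 10.18
eef_pos: [617.5, 142.7, 192.5]
tcp_rot: [2.222, 2.219, 0.002]
force: [-0.4, -0.1, 8.8]
width: 37.3
grip_force: 30.0
```

>>> servo_tool:
  targets:
    - {"tx": 0,"ty": 0,"tz": -0.03,"wx": 0,"wy": 0,"wz": 0,"fingers": 1}
    - {"tx": 0,"ty": 0,"tz": 0,"wx": 0,"wy": 0,"wz": 0,"fingers": 0}
    - {"tx": 0,"ty": 0,"tz": 0,"wx": 0,"wy": 0,"wz": 0,"fingers": -1}
    - {"tx": 0,"ty": 0,"tz": 0,"wx": 0,"wy": 0,"wz": 0,"fingers": -1}
    - {"tx": 0,"ty": 0,"tz": 0,"wx": 0,"wy": 0,"wz": 0,"fingers": -1}

```text
time: 10.8
eef_pos: [617.0, 142.6, 192.0]
tcp_rot: [-2.223, -2.22, 0.0]
force: [-0.7, 0.2, -1.0]
width: 71.6
grip_force: 0.0
```

>>> servo_tool:
  targets:
    - {"tx": 0,"ty": 0,"tz": -0.3,"wx": 0,"wy": 0,"wz": 0,"fingers": -1}
    - {"tx": 0,"ty": 0,"tz": -0.6,"wx": 0,"wy": 0,"wz": 0,"fingers": -1}
    - {"tx": 0,"ty": 0,"tz": -0.6,"wx": 0,"wy": 0,"wz": 0,"fingers": -1}
    - {"tx": 0,"ty": 0,"tz": 0,"wx": 0,"wy": 0,"wz": 0,"fingers": -1}

```text
time: 11.3
eef_pos: [618.6, 142.8, 255.8]
tcp_rot: [2.22, 2.218, 0.007]
force: [-0.4, -0.1, -1.3]
width: 92.8
grip_force: 0.0
```

>>> servo_tool:
  targets:
    - {"tx": -0.525,"ty": -0.42,"tz": 0,"wx": 0,"wy": 0,"wz": 0,"fingers": -1}
    - {"tx": -0.6,"ty": -0.5,"tz": 0,"wx": 0,"wy": 0,"wz": 0,"fingers": -1}
    - {"tx": -0.6,"ty": -0.5,"tz": 0,"wx": 0,"wy": 0,"wz": 0,"fingers": -1}
    - {"tx": -0.6,"ty": -0.5,"tz": 0,"wx": 0,"wy": 0,"wz": 0,"fingers": -1}
    - {"tx": -0.6,"ty": -0.5,"tz": 0,"wx": 0,"wy": 0,"wz": 0,"fingers": -1}
    - {"tx": -0.6,"ty": -0.5,"tz": 0,"wx": 0,"wy": 0,"wz": 0,"fingers": -1}
    - {"tx": -0.6,"ty": -0.5,"tz": 0,"wx": 0,"wy": 0,"wz": 0,"fingers": -1}
    - {"tx": -0.6,"ty": -0.5,"tz": 0,"wx": 0,"wy": 0,"wz": 0,"fingers": -1}
    - {"tx": -0.6,"ty": -0.5,"tz": 0,"wx": 0,"wy": 0,"wz": 0,"fingers": -1}
    - {"tx": 0,"ty": 0,"tz": 0,"wx": 0,"wy": 0,"wz": 0,"fingers": -1}

```text
time: 12.55
eef_pos: [438.9, -71.2, 251.5]
tcp_rot: [-2.225, -2.217, 0.001]
force: [1.0, -0.3, 0.7]
width: 92.9
grip_force: 0.0
```

>>> servo_tool:
  targets:
    - {"tx": 0,"ty": 0,"tz": 0.5,"wx": 0,"wy": 0,"wz": 0,"fingers": -1}
    - {"tx": 0,"ty": 0,"tz": 0.5,"wx": 0,"wy": 0,"wz": 0,"fingers": -1}
    - {"tx": 0,"ty": 0,"tz": 0.5,"wx": 0,"wy": 0,"wz": 0,"fingers": -1}
    - {"tx": 0,"ty": 0,"tz": 0.4,"wx": 0,"wy": 0,"wz": 0,"fingers": -1}
    - {"tx": 0,"ty": 0,"tz": 0.4,"wx": 0,"wy": 0,"wz": 0,"fingers": -1}
    - {"tx": 0,"ty": 0,"tz": 0.4,"wx": 0,"wy": 0,"wz": 0,"fingers": -1}
    - {"tx": 0,"ty": 0,"tz": 0.3,"wx": 0,"wy": 0,"wz": 0,"fingers": -1}
    - {"tx": 0,"ty": 0,"tz": 0.15,"wx": 0,"wy": 0,"wz": 0,"fingers": -1}
    - {"tx": 0,"ty": 0,"tz": 0,"wx": 0,"wy": 0,"wz": 0,"fingers": -1}
    - {"tx": 0,"ty": 0,"tz": 0,"wx": 0,"wy": 0,"wz": 0,"fingers": -1}

```text
time: 13.8
eef_pos: [440.4, -70.3, 126.8]
tcp_rot: [2.222, 2.219, 0.001]
force: [-0.6, -0.3, -0.4]
width: 92.5
grip_force: 0.0
```

>>> servo_tool:
  targets:
    - {"tx": 0,"ty": 0,"tz": 0,"wx": 0,"wy": 0,"wz": 0,"fingers": 0}
    - {"tx": 0,"ty": 0,"tz": 0,"wx": 0,"wy": 0,"wz": 0,"fingers": 0.1}
    - {"tx": 0,"ty": 0,"tz": 0,"wx": 0,"wy": 0,"wz": 0,"fingers": 0.3}
    - {"tx": 0,"ty": 0,"tz": 0,"wx": 0,"wy": 0,"wz": 0,"fingers": 1}
    - {"tx": 0,"ty": 0,"tz": 0,"wx": 0,"wy": 0,"wz": 0,"fingers": 1}
    - {"tx": 0,"ty": 0,"tz": 0,"wx": 0,"wy": 0,"wz": 0,"fingers": 1}
    - {"tx": 0,"ty": 0,"tz": 0,"wx": 0,"wy": 0,"wz": 0,"fingers": 1}

```text
time: 14.68
eef_pos: [439.9, -70.1, 126.2]
tcp_rot: [-2.223, -2.22, 0.0]
force: [0.4, 0.4, -0.2]
width: 37.5
grip_force: 30.0
```

>>> servo_tool:
  targets:
    - {"tx": 0,"ty": 0,"tz": -0.3,"wx": 0,"wy": 0,"wz": 0,"fingers": 1}
    - {"tx": 0,"ty": 0,"tz": -0.6,"wx": 0,"wy": 0,"wz": 0,"fingers": 1}
    - {"tx": 0,"ty": 0,"tz": -0.6,"wx": 0,"wy": 0,"wz": 0,"fingers": 1}
    - {"tx": 0,"ty": 0,"tz": 0,"wx": 0,"wy": 0,"wz": 0,"fingers": 1}

```text
time: 15.18
eef_pos: [441.5, -70.6, 188.8]
tcp_rot: [2.22, 2.217, 0.004]
force: [-0.6, 0.5, -1.9]
width: 37.2
grip_force: 30.0
```

>>> servo_tool:
  targets:
    - {"tx": 0.195,"ty": 0.315,"tz": 0,"wx": 0,"wy": 0,"wz": 0,"fingers": 1}
    - {"tx": 0.4,"ty": 0.6,"tz": 0,"wx": 0,"wy": 0,"wz": 0,"fingers": 1}
    - {"tx": 0.4,"ty": 0.6,"tz": 0,"wx": 0,"wy": 0,"wz": 0,"fingers": 1}
    - {"tx": 0.4,"ty": 0.6,"tz": 0,"wx": 0,"wy": 0,"wz": 0,"fingers": 1}
    - {"tx": 0.4,"ty": 0.6,"tz": 0,"wx": 0,"wy": 0,"wz": 0,"fingers": 1}
    - {"tx": 0.4,"ty": 0.6,"tz": 0,"wx": 0,"wy": 0,"wz": 0,"fingers": 1}
    - {"tx": 0.3,"ty": 0.5,"tz": 0,"wx": 0,"wy": 0,"wz": 0,"fingers": 1}
    - {"tx": 0.2,"ty": 0.3,"tz": 0,"wx": 0,"wy": 0,"wz": 0,"fingers": 1}
    - {"tx": 0,"ty": 0,"tz": 0,"wx": 0,"wy": 0,"wz": 0,"fingers": 1}
    - {"tx": 0,"ty": 0,"tz": 0,"wx": 0,"wy": 0,"wz": 0,"fingers": 1}

```text
time: 16.42
eef_pos: [604.1, 37.2, 185.7]
tcp_rot: [-2.223, -2.219, 0.002]
force: [-0.1, -0.2, -1.5]
width: 37.0
grip_force: 30.0
```

>>> servo_tool:
  targets:
    - {"tx": 0,"ty": 0,"tz": 0.2,"wx": 0,"wy": 0,"wz": 0,"fingers": 1}
    - {"tx": 0,"ty": 0,"tz": 0.15,"wx": 0,"wy": 0,"wz": 0,"fingers": 1}
    - {"tx": 0,"ty": 0,"tz": 0.08,"wx": 0,"wy": 0,"wz": 0,"fingers": 1}
    - {"tx": 0,"ty": 0,"tz": 0.05,"wx": 0,"wy": 0,"wz": 0,"fingers": 1}
    - {"tx": 0,"ty": 0,"tz": 0.03,"wx": 0,"wy": 0,"wz": 0,"fingers": 1}
    - {"tx": 0,"ty": 0,"tz": 0.02,"wx": 0,"wy": 0,"wz": 0,"fingers": 1}
    - {"tx": 0,"ty": 0,"tz": 0.02,"wx": 0,"wy": 0,"wz": 0,"fingers": 1}
    - {"tx": 0,"ty": 0,"tz": 0,"wx": 0,"wy": 0,"wz": 0,"fingers": 1}

```text
time: 17.42
eef_pos: [604.8, 37.4, 164.3]
tcp_rot: [2.223, 2.22, 0.0]
force: [-0.1, -0.7, -1.2]
width: 37.4
grip_force: 30.0
```

>>> servo_tool:
  targets:
    - {"tx": 0,"ty": 0,"tz": 0.02,"wx": 0,"wy": 0,"wz": 0,"fingers": 1}
    - {"tx": 0,"ty": 0,"tz": 0.0,"wx": 0,"wy": 0,"wz": 0,"fingers": 1}

```text
time: 17.68
eef_pos: [604.7, 37.4, 163.4]
tcp_rot: [-2.223, -2.22, 0.0]
force: [-0.2, 0.7, -1.1]
width: 37.5
grip_force: 30.0
```

>>> servo_tool:
  targets:
    - {"tx": 0,"ty": 0,"tz": 0.02,"wx": 0,"wy": 0,"wz": 0,"fingers": 1}
    - {"tx": 0,"ty": 0,"tz": 0.0,"wx": 0,"wy": 0,"wz": 0,"fingers": 1}

```text
time: 17.92
eef_pos: [604.9, 37.4, 163.2]
tcp_rot: [2.223, 2.22, 0.001]
force: [-2.0, -0.1, 3.6]
width: 37.6
grip_force: 30.0
```

>>> servo_tool:
  targets:
    - {"tx": 0,"ty": 0,"tz": 0.01,"wx": 0,"wy": 0,"wz": 0,"fingers": 1}
    - {"tx": 0,"ty": 0,"tz": 0.0,"wx": 0,"wy": 0,"wz": 0,"fingers": 1}

```text
time: 18.18
eef_pos: [604.9, 37.4, 163.2]
tcp_rot: [2.223, 2.22, 0.001]
force: [-3.2, -0.5, 6.9]
width: 37.2
grip_force: 30.0
```

>>> servo_tool:
  targets:
    - {"tx": 0,"ty": 0,"tz": -0.02,"wx": 0,"wy": 0,"wz": 0,"fingers": 1}
    - {"tx": 0,"ty": 0,"tz": 0,"wx": 0,"wy": 0,"wz": 0,"fingers": 0}
    - {"tx": 0,"ty": 0,"tz": 0,"wx": 0,"wy": 0,"wz": 0,"fingers": -1}
    - {"tx": 0,"ty": 0,"tz": 0,"wx": 0,"wy": 0,"wz": 0,"fingers": -1}
    - {"tx": 0,"ty": 0,"tz": 0,"wx": 0,"wy": 0,"wz": 0,"fingers": -1}
    - {"tx": 0,"ty": 0,"tz": -0.3,"wx": 0,"wy": 0,"wz": 0,"fingers": -1}
    - {"tx": 0,"ty": 0,"tz": -0.5,"wx": 0,"wy": 0,"wz": 0,"fingers": -1}
    - {"tx": 0,"ty": 0,"tz": -0.5,"wx": 0,"wy": 0,"wz": 0,"fingers": -1}
    - {"tx": 0,"ty": 0,"tz": -0.5,"wx": 0,"wy": 0,"wz": 0,"fingers": -1}
    - {"tx": 0,"ty": 0,"tz": -0.1,"wx": 0,"wy": 0,"wz": 0,"fingers": -1}

```text
time: 19.42
eef_pos: [606.0, 37.4, 242.2]
tcp_rot: [2.221, 2.218, 0.005]
force: [0.5, 0.4, -0.4]
width: 92.8
grip_force: 0.0
```

>>> servo_tool:
  targets:
    - {"tx": 0.365,"ty": -0.76,"tz": 0,"wx": 0,"wy": 0,"wz": 0,"fingers": -1}
    - {"tx": 0.5,"ty": -0.5,"tz": 0,"wx": 0,"wy": 0,"wz": 0,"fingers": -1}
    - {"tx": 0.5,"ty": -0.5,"tz": 0,"wx": 0,"wy": 0,"wz": 0,"fingers": -1}
    - {"tx": 0.5,"ty": -0.5,"tz": 0,"wx": 0,"wy": 0,"wz": 0,"fingers": -1}
    - {"tx": 0.5,"ty": -0.5,"tz": 0,"wx": 0,"wy": 0,"wz": 0,"fingers": -1}
    - {"tx": 0.5,"ty": -0.5,"tz": 0,"wx": 0,"wy": 0,"wz": 0,"fingers": -1}
    - {"tx": 0.5,"ty": -0.5,"tz": 0,"wx": 0,"wy": 0,"wz": 0,"fingers": -1}
    - {"tx": 0.5,"ty": -0.5,"tz": 0,"wx": 0,"wy": 0,"wz": 0,"fingers": -1}
    - {"tx": 0.5,"ty": -0.5,"tz": 0,"wx": 0,"wy": 0,"wz": 0,"fingers": -1}
    - {"tx": 0.5,"ty": 0,"tz": 0,"wx": 0,"wy": 0,"wz": 0,"fingers": -1}

```text
time: 20.68
eef_pos: [413.4, 232.9, 238.8]
tcp_rot: [-2.222, -2.22, 0.001]
force: [0.6, -0.1, 0.0]
width: 93.1
grip_force: 0.0
```

```bash
python3 - <<'E'
from station import arm
import cv2
a=cv2.hconcat([cv2.resize(arm.grab_frame("side")[80:280,280:430,::-1],(375,500)),cv2.resize(arm.grab_frame("top")[80:280,195:345,::-1],(375,500))])
cv2.imwrite("pics/g3.png",cv2.convertScaleAbs(a,alpha=1.6));print(arm.get_state()["eef_pos"])
E
```

```text
[413.97609009 233.53049378 238.80899317]
```

View pics/g3.png

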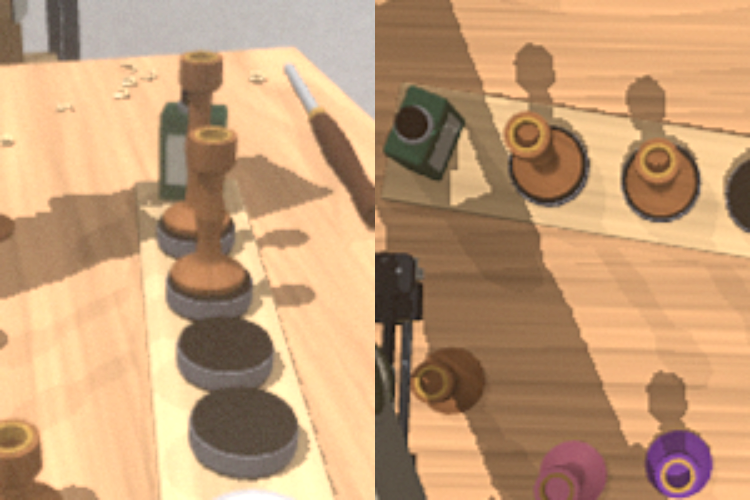

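Both placed sticks stand centred on their pucks (top half, feet (548,165) and (660,183)). I go down on stick_b.

>>> servo_tool:
  targets:
    - {"tx": -0.035,"ty": 0,"tz": 0.5,"wx": 0,"wy": 0,"wz": 0,"fingers": -1}
    - {"tx": 0,"ty": 0,"tz": 0.5,"wx": 0,"wy": 0,"wz": 0,"fingers": -1}
    - {"tx": 0,"ty": 0,"tz": 0.5,"wx": 0,"wy": 0,"wz": 0,"fingers": -1}
    - {"tx": 0,"ty": 0,"tz": 0.5,"wx": 0,"wy": 0,"wz": 0,"fingers": -1}
    - {"tx": 0,"ty": 0,"tz": 0.5,"wx": 0,"wy": 0,"wz": 0,"fingers": -1}
    - {"tx": 0,"ty": 0,"tz": 0.4,"wx": 0,"wy": 0,"wz": 0,"fingers": -1}
    - {"tx": 0,"ty": 0,"tz": 0.4,"wx": 0,"wy": 0,"wz": 0,"fingers": -1}
    - {"tx": 0,"ty": 0,"tz": 0.265,"wx": 0,"wy": 0,"wz": 0,"fingers": -1}
    - {"tx": 0,"ty": 0,"tz": 0,"wx": 0,"wy": 0,"wz": 0,"fingers": -1}
    - {"tx": 0,"ty": 0,"tz": 0,"wx": 0,"wy": 0,"wz": 0,"fingers": -1}

```text
time: 22.02
eef_pos: [415.0, 231.0, 97.0]
tcp_rot: [2.223, 2.22, 0.001]
force: [0.0, 0.4, 1.0]
width: 92.9
grip_force: 0.0
```

>>> servo_tool:
  targets:
    - {"tx": 0,"ty": 0,"tz": 0,"wx": 0,"wy": 0,"wz": 0,"fingers": 0}
    - {"tx": 0,"ty": 0,"tz": 0,"wx": 0,"wy": 0,"wz": 0,"fingers": 0.1}
    - {"tx": 0,"ty": 0,"tz": 0,"wx": 0,"wy": 0,"wz": 0,"fingers": 0.3}
    - {"tx": 0,"ty": 0,"tz": 0,"wx": 0,"wy": 0,"wz": 0,"fingers": 1}
    - {"tx": 0,"ty": 0,"tz": 0,"wx": 0,"wy": 0,"wz": 0,"fingers": 1}
    - {"tx": 0,"ty": 0,"tz": 0,"wx": 0,"wy": 0,"wz": 0,"fingers": 1}
    - {"tx": 0,"ty": 0,"tz": 0,"wx": 0,"wy": 0,"wz": 0,"fingers": 1}

```text
time: 22.9
eef_pos: [414.5, 230.9, 96.4]
tcp_rot: [-2.223, -2.22, 0.0]
force: [-0.1, 0.9, 0.2]
width: 37.7
grip_force: 30.0
```

>>> servo_tool:
  targets:
    - {"tx": 0,"ty": 0,"tz": -0.3,"wx": 0,"wy": 0,"wz": 0,"fingers": 1}
    - {"tx": 0,"ty": 0,"tz": -0.6,"wx": 0,"wy": 0,"wz": 0,"fingers": 1}
    - {"tx": 0,"ty": 0,"tz": -0.6,"wx": 0,"wy": 0,"wz": 0,"fingers": 1}
    - {"tx": 0,"ty": 0.3,"tz": -0.5,"wx": 0,"wy": 0,"wz": 0,"fingers": 1}
    - {"tx": 0,"ty": 0.3,"tz": 0,"wx": 0,"wy": 0,"wz": 0,"fingers": 1}

```text
time: 23.52
eef_pos: [440.4, 231.4, 179.0]
tcp_rot: [2.221, 2.219, 0.007]
force: [0.5, -0.3, -1.8]
width: 37.4
grip_force: 30.0
```

>>> servo_tool:
  targets:
    - {"tx": -0.4,"ty": 0,"tz": 0,"wx": 0,"wy": 0,"wz": 0,"fingers": 1}
    - {"tx": -0.7,"ty": 0,"tz": 0,"wx": 0,"wy": 0,"wz": 0,"fingers": 1}
    - {"tx": -0.8,"ty": 0,"tz": 0,"wx": 0,"wy": 0,"wz": 0,"fingers": 1}
    - {"tx": -0.8,"ty": 0,"tz": 0,"wx": 0,"wy": 0,"wz": 0,"fingers": 1}
    - {"tx": -0.8,"ty": 0,"tz": 0,"wx": 0,"wy": 0,"wz": 0,"fingers": 1}
    - {"tx": -0.8,"ty": 0,"tz": 0,"wx": 0,"wy": 0,"wz": 0,"fingers": 1}
    - {"tx": -0.8,"ty": 0,"tz": 0,"wx": 0,"wy": 0,"wz": 0,"fingers": 1}
    - {"tx": -0.8,"ty": 0.1,"tz": 0,"wx": 0,"wy": 0,"wz": 0,"fingers": 1}
    - {"tx": -0.8,"ty": 0.2,"tz": 0,"wx": 0,"wy": 0,"wz": 0,"fingers": 1}
    - {"tx": -0.4,"ty": 0.3,"tz": 0,"wx": 0,"wy": 0,"wz": 0,"fingers": 1}

```text
time: 24.78
eef_pos: [460.8, -55.2, 175.0]
tcp_rot: [-2.224, -2.217, 0.003]
force: [0.3, 0.6, -1.4]
width: 37.9
grip_force: 30.0
```

>>> servo_tool:
  targets:
    - {"tx": -0.21,"ty": 0.4,"tz": 0,"wx": 0,"wy": 0,"wz": 0,"fingers": 1}
    - {"tx": 0,"ty": 0.6,"tz": 0,"wx": 0,"wy": 0,"wz": 0,"fingers": 1}
    - {"tx": 0,"ty": 0.6,"tz": 0,"wx": 0,"wy": 0,"wz": 0,"fingers": 1}
    - {"tx": 0,"ty": 0.6,"tz": 0,"wx": 0,"wy": 0,"wz": 0,"fingers": 1}
    - {"tx": 0,"ty": 0.5,"tz": 0,"wx": 0,"wy": 0,"wz": 0,"fingers": 1}
    - {"tx": 0,"ty": 0.4,"tz": 0,"wx": 0,"wy": 0,"wz": 0,"fingers": 1}
    - {"tx": 0,"ty": 0.21,"tz": 0,"wx": 0,"wy": 0,"wz": 0,"fingers": 1}
    - {"tx": 0,"ty": 0,"tz": 0,"wx": 0,"wy": 0,"wz": 0,"fingers": 1}
    - {"tx": 0,"ty": 0,"tz": 0,"wx": 0,"wy": 0,"wz": 0,"fingers": 1}

```text
time: 25.9
eef_pos: [593.8, -61.9, 176.1]
tcp_rot: [-2.223, -2.219, 0.001]
force: [-0.3, 0.5, -1.1]
width: 37.3
grip_force: 30.0
```

>>> servo_tool:
  targets:
    - {"tx": 0.01,"ty": 0,"tz": 0.3,"wx": 0,"wy": 0,"wz": 0,"fingers": 1}
    - {"tx": 0,"ty": 0,"tz": 0.3,"wx": 0,"wy": 0,"wz": 0,"fingers": 1}
    - {"tx": 0,"ty": 0,"tz": 0.2,"wx": 0,"wy": 0,"wz": 0,"fingers": 1}
    - {"tx": 0,"ty": 0,"tz": 0.1,"wx": 0,"wy": 0,"wz": 0,"fingers": 1}
    - {"tx": 0,"ty": 0,"tz": 0.06,"wx": 0,"wy": 0,"wz": 0,"fingers": 1}
    - {"tx": 0,"ty": 0,"tz": 0.04,"wx": 0,"wy": 0,"wz": 0,"fingers": 1}
    - {"tx": 0,"ty": 0,"tz": 0.02,"wx": 0,"wy": 0,"wz": 0,"fingers": 1}
    - {"tx": 0,"ty": 0,"tz": 0,"wx": 0,"wy": 0,"wz": 0,"fingers": 1}

```text
time: 26.9
eef_pos: [594.7, -61.4, 135.8]
tcp_rot: [2.223, 2.22, 0.0]
force: [-0.5, 0.2, -0.9]
width: 37.9
grip_force: 30.0
```

>>> servo_tool:
  targets:
    - {"tx": 0,"ty": 0,"tz": 0.02,"wx": 0,"wy": 0,"wz": 0,"fingers": 1}
    - {"tx": 0,"ty": 0,"tz": 0.0,"wx": 0,"wy": 0,"wz": 0,"fingers": 1}

```text
time: 27.15
eef_pos: [594.6, -61.4, 134.8]
tcp_rot: [2.223, 2.22, 0.0]
force: [0.3, 0.4, -1.7]
width: 37.7
grip_force: 30.0
```

>>> servo_tool:
  targets:
    - {"tx": 0,"ty": 0,"tz": 0.02,"wx": 0,"wy": 0,"wz": 0,"fingers": 1}
    - {"tx": 0,"ty": 0,"tz": 0.0,"wx": 0,"wy": 0,"wz": 0,"fingers": 1}

```text
time: 27.4
eef_pos: [594.5, -61.3, 134.0]
tcp_rot: [-2.223, -2.22, 0.0]
force: [0.4, -0.3, -1.9]
width: 37.3
grip_force: 30.0
```

>>> servo_tool:
  targets:
    - {"tx": 0,"ty": 0,"tz": 0.02,"wx": 0,"wy": 0,"wz": 0,"fingers": 1}
    - {"tx": 0,"ty": 0,"tz": 0.0,"wx": 0,"wy": 0,"wz": 0,"fingers": 1}

```text
time: 27.65
eef_pos: [594.7, -61.4, 133.4]
tcp_rot: [2.223, 2.22, 0.0]
force: [-0.2, -0.0, 0.9]
width: 37.1
grip_force: 30.0
```

>>> servo_tool:
  targets:
    - {"tx": 0,"ty": 0,"tz": 0.01,"wx": 0,"wy": 0,"wz": 0,"fingers": 1}
    - {"tx": 0,"ty": 0,"tz": 0.0,"wx": 0,"wy": 0,"wz": 0,"fingers": 1}

```text
time: 27.9
eef_pos: [594.7, -61.4, 133.4]
tcp_rot: [2.223, 2.22, 0.0]
force: [-2.6, -0.3, 5.8]
width: 37.3
grip_force: 30.0
```

>>> servo_tool:
  targets:
    - {"tx": 0,"ty": 0,"tz": -0.015,"wx": 0,"wy": 0,"wz": 0,"fingers": 1}
    - {"tx": 0,"ty": 0,"tz": 0,"wx": 0,"wy": 0,"wz": 0,"fingers": 0}
    - {"tx": 0,"ty": 0,"tz": 0,"wx": 0,"wy": 0,"wz": 0,"fingers": -1}
    - {"tx": 0,"ty": 0,"tz": 0,"wx": 0,"wy": 0,"wz": 0,"fingers": -1}
    - {"tx": 0,"ty": 0,"tz": 0,"wx": 0,"wy": 0,"wz": 0,"fingers": -1}
    - {"tx": 0,"ty": 0,"tz": -0.3,"wx": 0,"wy": 0,"wz": 0,"fingers": -1}
    - {"tx": 0,"ty": 0,"tz": -0.5,"wx": 0,"wy": 0,"wz": 0,"fingers": -1}
    - {"tx": 0,"ty": 0,"tz": -0.6,"wx": 0,"wy": 0,"wz": 0,"fingers": -1}
    - {"tx": 0,"ty": 0,"tz": -0.6,"wx": 0,"wy": 0,"wz": 0,"fingers": -1}
    - {"tx": 0,"ty": 0,"tz": -0.3,"wx": 0,"wy": 0,"wz": 0,"fingers": -1}

```text
time: 29.15
eef_pos: [595.8, -61.6, 228.9]
tcp_rot: [2.22, 2.217, 0.004]
force: [0.4, -0.9, -0.0]
width: 93.0
grip_force: 0.0
```

>>> servo_tool:
  targets:
    - {"tx": -0.4,"ty": -0.47,"tz": 0,"wx": 0,"wy": 0,"wz": 0,"fingers": -1}
    - {"tx": -0.5,"ty": -0.6,"tz": 0,"wx": 0,"wy": 0,"wz": 0,"fingers": -1}
    - {"tx": -0.5,"ty": -0.7,"tz": 0,"wx": 0,"wy": 0,"wz": 0,"fingers": -1}
    - {"tx": -0.5,"ty": -0.7,"tz": 0,"wx": 0,"wy": 0,"wz": 0,"fingers": -1}
    - {"tx": -0.5,"ty": -0.7,"tz": 0,"wx": 0,"wy": 0,"wz": 0,"fingers": -1}
    - {"tx": -0.4,"ty": -0.6,"tz": 0,"wx": 0,"wy": 0,"wz": 0,"fingers": -1}
    - {"tx": -0.4,"ty": -0.5,"tz": 0,"wx": 0,"wy": 0,"wz": 0,"fingers": -1}
    - {"tx": 0,"ty": 0,"tz": 0,"wx": 0,"wy": 0,"wz": 0,"fingers": -1}
    - {"tx": 0,"ty": 0,"tz": 0,"wx": 0,"wy": 0,"wz": 0,"fingers": -1}

```text
time: 30.28
eef_pos: [424.1, -188.9, 225.8]
tcp_rot: [2.223, 2.219, 0.001]
force: [0.3, -0.4, 0.4]
width: 93.0
grip_force: 0.0
```

>>> servo_tool:
  targets:
    - {"tx": 0,"ty": 0,"tz": 0.5,"wx": 0,"wy": 0,"wz": 0,"fingers": -1}
    - {"tx": 0,"ty": 0,"tz": 0.6,"wx": 0,"wy": 0,"wz": 0,"fingers": -1}
    - {"tx": 0,"ty": 0,"tz": 0.6,"wx": 0,"wy": 0,"wz": 0,"fingers": -1}
    - {"tx": 0,"ty": 0,"tz": 0.6,"wx": 0,"wy": 0,"wz": 0,"fingers": -1}
    - {"tx": 0,"ty": 0,"tz": 0.5,"wx": 0,"wy": 0,"wz": 0,"fingers": -1}
    - {"tx": 0,"ty": 0,"tz": 0.5,"wx": 0,"wy": 0,"wz": 0,"fingers": -1}
    - {"tx": 0,"ty": 0,"tz": 0.4,"wx": 0,"wy": 0,"wz": 0,"fingers": -1}
    - {"tx": 0,"ty": 0,"tz": 0.285,"wx": 0,"wy": 0,"wz": 0,"fingers": -1}
    - {"tx": 0,"ty": 0,"tz": 0,"wx": 0,"wy": 0,"wz": 0,"fingers": -1}
    - {"tx": 0,"ty": 0,"tz": 0,"wx": 0,"wy": 0,"wz": 0,"fingers": -1}

```text
time: 31.52
eef_pos: [424.1, -189.3, 66.7]
tcp_rot: [2.222, 2.219, 0.0]
force: [-0.1, -0.4, 0.6]
width: 92.9
grip_force: 0.0
```

>>> servo_tool:
  targets:
    - {"tx": 0,"ty": 0,"tz": 0,"wx": 0,"wy": 0,"wz": 0,"fingers": 0}
    - {"tx": 0,"ty": 0,"tz": 0,"wx": 0,"wy": 0,"wz": 0,"fingers": 0.1}
    - {"tx": 0,"ty": 0,"tz": 0,"wx": 0,"wy": 0,"wz": 0,"fingers": 0.3}
    - {"tx": 0,"ty": 0,"tz": 0,"wx": 0,"wy": 0,"wz": 0,"fingers": 1}
    - {"tx": 0,"ty": 0,"tz": 0,"wx": 0,"wy": 0,"wz": 0,"fingers": 1}
    - {"tx": 0,"ty": 0,"tz": 0,"wx": 0,"wy": 0,"wz": 0,"fingers": 1}
    - {"tx": 0,"ty": 0,"tz": 0,"wx": 0,"wy": 0,"wz": 0,"fingers": 1}

```text
time: 32.4
eef_pos: [423.7, -189.1, 66.0]
tcp_rot: [2.223, 2.22, 0.0]
force: [-0.2, 0.1, -0.3]
width: 37.6
grip_force: 30.0
```

>>> servo_tool:
  targets:
    - {"tx": 0,"ty": 0,"tz": -0.3,"wx": 0,"wy": 0,"wz": 0,"fingers": 1}
    - {"tx": 0,"ty": 0,"tz": -0.6,"wx": 0,"wy": 0,"wz": 0,"fingers": 1}
    - {"tx": 0,"ty": 0,"tz": -0.6,"wx": 0,"wy": 0,"wz": 0,"fingers": 1}
    - {"tx": 0,"ty": 0,"tz": -0.25,"wx": 0,"wy": 0,"wz": 0,"fingers": 1}

```text
time: 32.9
eef_pos: [424.6, -189.7, 138.3]
tcp_rot: [2.221, 2.218, 0.001]
force: [0.4, -0.1, -1.2]
width: 37.6
grip_force: 30.0
```

>>> servo_tool:
  targets:
    - {"tx": 0.095,"ty": 0.3,"tz": 0,"wx": 0,"wy": 0,"wz": 0,"fingers": 1}
    - {"tx": 0.1,"ty": 0.6,"tz": 0,"wx": 0,"wy": 0,"wz": 0,"fingers": 1}
    - {"tx": 0.15,"ty": 0.6,"tz": 0,"wx": 0,"wy": 0,"wz": 0,"fingers": 1}
    - {"tx": 0.15,"ty": 0.6,"tz": 0,"wx": 0,"wy": 0,"wz": 0,"fingers": 1}
    - {"tx": 0.1,"ty": 0.6,"tz": 0,"wx": 0,"wy": 0,"wz": 0,"fingers": 1}
    - {"tx": 0.1,"ty": 0.6,"tz": 0,"wx": 0,"wy": 0,"wz": 0,"fingers": 1}
    - {"tx": 0.1,"ty": 0.4,"tz": 0,"wx": 0,"wy": 0,"wz": 0,"fingers": 1}
    - {"tx": 0.1,"ty": 0.3,"tz": 0,"wx": 0,"wy": 0,"wz": 0,"fingers": 1}
    - {"tx": 0,"ty": 0,"tz": 0,"wx": 0,"wy": 0,"wz": 0,"fingers": 1}
    - {"tx": 0,"ty": 0,"tz": 0,"wx": 0,"wy": 0,"wz": 0,"fingers": 1}

```text
time: 34.15
eef_pos: [583.2, -153.5, 135.5]
tcp_rot: [-2.222, -2.219, 0.001]
force: [0.7, -0.5, -0.3]
width: 37.1
grip_force: 30.0
```

>>> servo_tool:
  targets:
    - {"tx": 0,"ty": 0,"tz": 0.3,"wx": 0,"wy": 0,"wz": 0,"fingers": 1}
    - {"tx": 0,"ty": 0,"tz": 0.2,"wx": 0,"wy": 0,"wz": 0,"fingers": 1}
    - {"tx": 0,"ty": 0,"tz": 0.12,"wx": 0,"wy": 0,"wz": 0,"fingers": 1}
    - {"tx": 0,"ty": 0,"tz": 0.08,"wx": 0,"wy": 0,"wz": 0,"fingers": 1}
    - {"tx": 0,"ty": 0,"tz": 0.04,"wx": 0,"wy": 0,"wz": 0,"fingers": 1}
    - {"tx": 0,"ty": 0,"tz": 0.02,"wx": 0,"wy": 0,"wz": 0,"fingers": 1}
    - {"tx": 0,"ty": 0,"tz": 0,"wx": 0,"wy": 0,"wz": 0,"fingers": 1}

```text
time: 35.02
eef_pos: [583.8, -153.6, 105.8]
tcp_rot: [2.223, 2.22, 0.0]
force: [0.7, -1.1, -1.0]
width: 37.5
grip_force: 30.0
```

>>> servo_tool:
  targets:
    - {"tx": 0,"ty": 0,"tz": 0.02,"wx": 0,"wy": 0,"wz": 0,"fingers": 1}
    - {"tx": 0,"ty": 0,"tz": 0.0,"wx": 0,"wy": 0,"wz": 0,"fingers": 1}

```text
time: 35.28
eef_pos: [583.7, -153.5, 104.8]
tcp_rot: [2.223, 2.22, 0.0]
force: [0.4, -1.3, -0.0]
width: 37.2
grip_force: 30.0
```

>>> servo_tool:
  targets:
    - {"tx": 0,"ty": 0,"tz": 0.02,"wx": 0,"wy": 0,"wz": 0,"fingers": 1}
    - {"tx": 0,"ty": 0,"tz": 0.0,"wx": 0,"wy": 0,"wz": 0,"fingers": 1}

```text
time: 35.52
eef_pos: [583.6, -153.5, 103.9]
tcp_rot: [-2.223, -2.22, 0.0]
force: [0.8, -0.7, -1.5]
width: 37.3
grip_force: 30.0
```

>>> servo_tool:
  targets:
    - {"tx": 0,"ty": 0,"tz": 0.02,"wx": 0,"wy": 0,"wz": 0,"fingers": 1}
    - {"tx": 0,"ty": 0,"tz": 0.0,"wx": 0,"wy": 0,"wz": 0,"fingers": 1}

```text
time: 35.78
eef_pos: [583.6, -153.5, 103.1]
tcp_rot: [-2.223, -2.22, 0.0]
force: [0.1, 0.1, -1.2]
width: 37.4
grip_force: 30.0
```

>>> servo_tool:
  targets:
    - {"tx": 0,"ty": 0,"tz": 0.015,"wx": 0,"wy": 0,"wz": 0,"fingers": 1}
    - {"tx": 0,"ty": 0,"tz": 0.0,"wx": 0,"wy": 0,"wz": 0,"fingers": 1}

```text
time: 36.02
eef_pos: [583.8, -153.6, 103.0]
tcp_rot: [2.223, 2.22, 0.0]
force: [-0.9, -0.2, 2.0]
width: 37.4
grip_force: 30.0
```

>>> servo_tool:
  targets:
    - {"tx": 0,"ty": 0,"tz": 0,"wx": 0,"wy": 0,"wz": 0,"fingers": 0}
    - {"tx": 0,"ty": 0,"tz": 0,"wx": 0,"wy": 0,"wz": 0,"fingers": -1}
    - {"tx": 0,"ty": 0,"tz": 0,"wx": 0,"wy": 0,"wz": 0,"fingers": -1}
    - {"tx": 0,"ty": 0,"tz": 0,"wx": 0,"wy": 0,"wz": 0,"fingers": -1}
    - {"tx": 0,"ty": 0,"tz": -0.3,"wx": 0,"wy": 0,"wz": 0,"fingers": -1}
    - {"tx": 0,"ty": 0,"tz": -0.6,"wx": 0,"wy": 0,"wz": 0,"fingers": -1}
    - {"tx": 0,"ty": 0,"tz": -0.8,"wx": 0,"wy": 0,"wz": 0,"fingers": -1}
    - {"tx": 0,"ty": 0,"tz": -0.8,"wx": 0,"wy": 0,"wz": 0,"fingers": -1}
    - {"tx": 0,"ty": 0,"tz": -0.8,"wx": 0,"wy": 0,"wz": 0,"fingers": -1}

```text
time: 37.15
eef_pos: [583.8, -153.6, 236.8]
tcp_rot: [2.222, 2.219, 0.001]
force: [0.4, 0.1, 0.8]
width: 92.9
grip_force: 0.0
```

>>> servo_tool:
  targets:
    - {"tx": -0.8,"ty": -0.4,"tz": 0,"wx": 0,"wy": 0,"wz": 0,"fingers": -1}
    - {"tx": -0.8,"ty": -0.4,"tz": 0,"wx": 0,"wy": 0,"wz": 0,"fingers": -1}
    - {"tx": -0.8,"ty": -0.4,"tz": 0,"wx": 0,"wy": 0,"wz": 0,"fingers": -1}
    - {"tx": -0.8,"ty": -0.4,"tz": 0,"wx": 0,"wy": 0,"wz": 0,"fingers": -1}
    - {"tx": -0.8,"ty": -0.4,"tz": 0,"wx": 0,"wy": 0,"wz": 0,"fingers": -1}
    - {"tx": -0.8,"ty": -0.4,"tz": 0,"wx": 0,"wy": 0,"wz": 0,"fingers": -1}
    - {"tx": -0.8,"ty": -0.4,"tz": 0,"wx": 0,"wy": 0,"wz": 0,"fingers": -1}
    - {"tx": 0,"ty": 0,"tz": 0,"wx": 0,"wy": 0,"wz": 0,"fingers": -1}

```text
time: 38.15
eef_pos: [470.2, -379.5, 235.6]
tcp_rot: [2.226, 2.216, -0.001]
force: [-0.4, 0.8, 0.3]
width: 92.8
grip_force: 0.0
```

```bash
python3 - <<'E'
from station import arm
import cv2
a=cv2.vconcat([cv2.resize(arm.grab_frame("top")[85:285,195:475,::-1],(560,400)),cv2.resize(arm.grab_frame("side")[80:340,200:620,::-1],(560,347))])
cv2.imwrite("pics/f.png",cv2.resize(cv2.convertScaleAbs(a,alpha=1.6),(448,598)))
E
```

```text
(no output)
```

View pics/f.png

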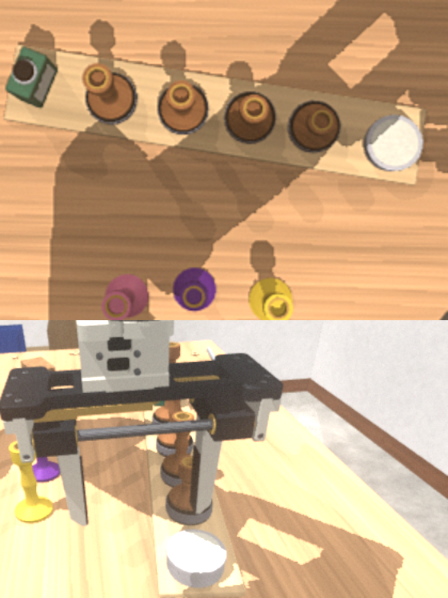

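All four sticks stand centred on their pucks, with feet at (111,96), (183,106), (250,117) and (315,126) in the top half. The tallest is by the can, the shortest by the tin, and can and tin have not moved. I hand the job in.

```bash
python3 -c "
from station import arm
print(arm.job_done())"
```

```text
the job is handed in; nothing more can be done
None
```

All four candlesticks stand upright and centred on the pucks, tallest next to the oil can down to shortest next to the wax tin, and the job was handed in at about 38 s.

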